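Index the board carousel and lock it

TASK

The board carousel has been left between two stations: push it round anticlockwise (seen from above) by one of its upright posts, with a light hand, until it clicks into the very next station, which you can only feel, and let it settle there. Then push the lock bolt's tab in towards the carousel until the bolt is fully home, with gentle force throughout, and let go; leave the other things on the bench alone.

Things in the scene. Friction and masses are not known exactly. Their poses are not given: they have to be found in the camera images.
- index_base: index table's fixed dark steel base plate (270 mm across, 12 mm high). Origin on the turning axis at bench level, z up. Its y axis points from the lock (-y side) through the axis to the detent housing, a steel block 50 x 36 mm, 40 mm high, on the +y side 132 to 168 mm from the axis. No part of the index table may be pressed with more than 25 N
- hub (a point): point on the turning axis at the upper surface of the round aluminium top, 55 mm above the bench. The top is 280 mm across, 10 mm thick and only turns about z; it carries six board nests (44 mm square, 12 mm high, within 93 mm of the axis), a dark hub (44 mm across, 26 mm high) and six posts. Drag at a post between stations: 0.3 to 2 N
- carousel (a joint): turn of the top, rad, anticlockwise from above positive, 0 at the start. A spring roller under the top drops into a hidden notch at each station, 60 degrees apart; the next comes after 0.35 to 0.85 rad, shown by nothing. It pulls the top in over the last 5 to 7 mm at the posts; pushing out again takes 6 to 9 N over 5 mm; if let go before, it springs back. Stay between -0.15 and 1.1 rad
- post0 (a point): upright rubber-sleeved post, 12 mm in diameter, 35 mm high on the top (from 55 to 90 mm above the bench), 118 mm from the turning axis; the point is its centre, half-way up. Six alike, 60 degrees apart, numbered anticlockwise
- post1 (a point): upright rubber-sleeved post, 12 mm in diameter, 35 mm high on the top (from 55 to 90 mm above the bench), 118 mm from the turning axis; the point is its centre, half-way up. Six alike, 60 degrees apart, numbered anticlockwise
- post2 (a point): upright rubber-sleeved post, 12 mm in diameter, 35 mm high on the top (from 55 to 90 mm above the bench), 118 mm from the turning axis; the point is its centre, half-way up. Six alike, 60 degrees apart, numbered anticlockwise
- post3 (a point): upright rubber-sleeved post, 12 mm in diameter, 35 mm high on the top (from 55 to 90 mm above the bench), 118 mm from the turning axis; the point is its centre, half-way up. Six alike, 60 degrees apart, numbered anticlockwise
- post4 (a point): upright rubber-sleeved post, 12 mm in diameter, 35 mm high on the top (from 55 to 90 mm above the bench), 118 mm from the turning axis; the point is its centre, half-way up. Six alike, 60 degrees apart, numbered anticlockwise
- post5 (a point): upright rubber-sleeved post, 12 mm in diameter, 35 mm high on the top (from 55 to 90 mm above the bench), 118 mm from the turning axis; the point is its centre, half-way up. Six alike, 60 degrees apart, numbered anticlockwise
- lock_tab (a point): lock bolt's dark upright rubber tab, sprung on the bolt (2.2 N per mm, at most 6 mm), 44 mm wide, 8 mm thick, from 19 to 85 mm above the bench. The point is the centre of its outer face, 60 mm above the bench, 165 mm from the turning axis when out. Its y axis points in to the axis, the way it is pushed. Outside it is only a base tongue 10 mm high, reaching 215 mm from the axis
- lock (a joint): slide of the lock bolt in m: 0 fully out (start), about 0.011 fully home. It slides stiffly at about 3 N and stays where it is left. It goes home only with the carousel in a station; otherwise its nose meets the hidden ring at about 0.006 and stops dead. Home it also stops; only the sprung tab then gives
- tin: red round tin, 68 mm across, 50 mm high, bystander; origin at the centre of its underside
- dish: small steel dish, 72 mm across, 30 mm high, bystander; origin at the centre of its underside
- driver: screwdriver 150 mm long lying on the bench along its x axis, bystander; origin under its middle
- flux: small white bottle, 36 mm across, 75 mm high, bystander; origin at the centre of its underside

How it is judged:
On the way:
1. the carousel is pushed on anticlockwise while the lock bolt is still out (value of joint carousel above 0.25 rad and value of joint lock below 0.003 m), for 0.2 s.
At the end, for the whole second after the job is handed in: the carousel rests in the next station anticlockwise (turned 0.28 to 0.93 rad from the start) with the lock bolt home in its notch (slid in more than 10 mm, possible only in a station), everything at rest (value of joint lock above 0.01 m and value of joint carousel between 0.28 and 0.93 rad and velocity of joint carousel between -0.05 and 0.05 rad/s); the robot touches nothing.
It fails at once if the robot presses on the index table with more than 25 N (contact force between the arm and index_base above 25 N).
It fails at once if the fingers press on the index table with more than 25 N (contact force between the fingers and index_base above 25 N).
It fails at once if the carousel is pushed past the next station (more than 1.1 rad) (value of joint carousel above 1.1 rad).
It fails at once if the carousel is turned backwards (beyond -0.15 rad) (value of joint carousel below -0.15 rad).
It fails at once if a bystander is moved by more than 20 mm (distance of any of tin, dish, driver, flux from where it was at the start of the episode above 0.02 m).
It also fails if it takes over 72 s, if anything falls off the work surface, if the arm or the gripper's body presses on something with over 40 N, if the wrist force passes 120 N, or if a joint passes its speed limit or range.

ROBOT

A 6-joint arm with a two-finger parallel gripper is mounted at the origin on the work surface. World frame = base frame: x ahead of the robot, y to its left, z up, the work surface at z = 0. Lengths are in m, angles in rad, forces in N, time in s.
With the tool pointing down it reaches from about 0.3 to 0.775 m from the base axis. Payload 14.6 kg.
Tool frame: the origin (TCP) lies midway between the tips of the shut fingers; the grasp point (between the pads) lies 19 mm behind it; y points along the fingers, z is the direction in which the jaws open and shut, and the axes are right-handed (so a half turn about y gives the same grasp; the last joint's range is limited). The gripper opens to 94 mm and grips with 3 to 60 N. Pads are 16 mm wide; open, the fingers measure 119 mm over their backs; the gripper's body (75 mm by 177 mm) begins 78 mm behind the grasp point.
Start: joints at [-1.341, 0.3, 1.521, -0, 1.321, -0.067], TCP at [0.161, -0.526, 0.181] pointing down, gripper open.
Joint ranges: [-3.03, 3.03], [-0.79, 2.21], [0.23, 2.52], [-1.04, 4.18], [0, 3.07], [-2.55, 2.55]. Speed limits (rad/s): [2.22, 2.22, 2.57, 3.14, 3.14, 3.14].

INTERFACE

Orientations are given as a rotation vector (axis times angle).
In Python, from station import robot, read_camera gives the robot as it stands.
- The arm moves only by the tool carry_out, never from a script. Its argument "plan" is a list of rows, each an object with "translation": the shift along the tool's x, y, z in mm, a list of three; "roll": the turn about the tool's y in degrees; "grip": the finger opening in mm, from 0 to 94. In form: [{"translation": [tx, ty, tz], "roll": roll, "grip": grip}, ...]. A call has 1 to 12 rows; each row is the pose to reach, as a shift and turn from the pose commanded when the call began, along the tool's axes at that moment; what a row does not reach only later rows make up. A row lasts 1/10 s, in which the tool goes at most 50 mm and 8.59 degrees, less where a joint would pass 70% of its speed; a pose out of reach is approached as far as the arm can. A call with a gripper value outside its range is refused whole. The fingers move at their own pace and stop on an object; "grip_force" is the grip in N (left out, the last holds). Time passes only in rows, so rows that repeat a pose let the fingers close. It gives the time, the measured TCP pose, the force and the opening at its end, in the units of the state.
- robot.observe(): the state, without advancing time (a new reading comes with each control period).
- read_camera(name): name is "side" or "top" or "wrist"; returns a dict with "frame" (420x560x3 uint8, red, green, blue), "K" (3x3 intrinsics, pixels), "dist" ([k1, k2, p1, p2, k3] as OpenCV has them; the pictures are not rectified), "rvec" (rotation vector, rad) and "tvec" (3), from world to camera coordinates, as OpenCV has them. Camera axes: x right, y down, z forward; pixel columns grow to the right and rows downward; lengths in m; the calibration is good to about 2 mm. A picture is of the moment at which its call begins. There is no depth.
- robot.close_job(): hands the job in, once; it reports no verdict.
The state is a dict: "t": time; "q": joint angles; "dq": joint speeds; "joint_torque": joint torques, N m; "tcp_pos": TCP position; "tool_rot": TCP orientation; "force": force on the tool from outside, world axes, zero at the start; "ft_torque": the same for the moment, N m; "width": finger opening in m.
Only numpy, scipy, OpenCV 4.12 (cv2) and the standard library are available. Lean on these libraries where they do the work, as an engineer would, in place of code of your own. Each camera call takes 0.05 s, during which the arm holds its last target. There are 200 camera calls.

## Working session

There is one attempt and no reset: what is moved stays moved. The work goes in short steps, Python scripts to look and compute and a tool call to move; the robot and the scene stay as the last step left them, time stands still between calls to the robot, and variables do not carry over. Pictures are saved under pics/ and viewed, about 8 in all and at most 12, crops included, and the job is handed in when it is done.

Besides the shell and the picture viewer there is one more tool, called after "Request:" as a command line: name --argument value ..., lists and objects as JSON in quotes. carry_out: Moves the arm, as the interface text tells. Its arguments: {"type":"object","properties":{"plan":{"type":"array"},"grip_force":{"type":"number"}},"required":["plan"]}

```bash
mkdir -p pics; ls
python3 - <<'E'
from station import robot, read_camera
import cv2,pickle
for n in ("top","side"):
    c=read_camera(n); pickle.dump(c,open(f"pics/{n}.pkl","wb"))
    cv2.imwrite(f"pics/{n}1.png",c["frame"][:,:,::-1])
print(robot.observe())
E
```

```text
pics
{'t': 0.1, 'q': array([-1.34060564e+00,  3.00398602e-01,  1.52148545e+00, -2.10731270e-05,
        1.32066306e+00, -6.66183950e-02]), 'dq': array([-0.00024062, -0.0019543 , -0.00119619,  0.00057085, -0.00012546,
       -0.00075095]), 'joint_torque': array([ 1.99938469e-03, -5.32638788e+01, -3.53278363e+01,  7.09833833e-02,
        2.35228508e-02, -5.18824459e-05]), 'tcp_pos': array([ 0.16078646, -0.52572641,  0.18006655]), 'tool_rot': array([-0.30836365,  2.06284946, -2.06086975]), 'force': array([ 1.00186008,  0.87498294, -0.51786992]), 'ft_torque': array([ 0.00698804, -0.02630257, -0.0363722 ]), 'width': 0.09362198466458914}
```

View pics/top1.png

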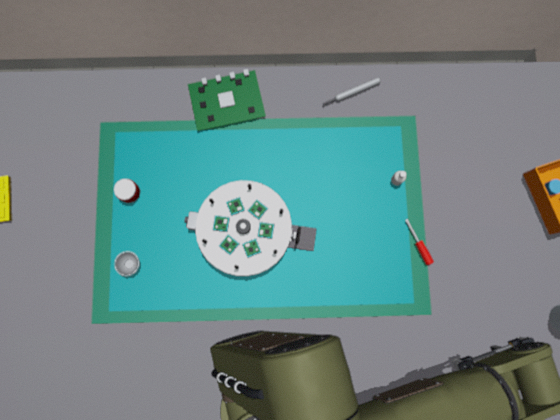

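View pics/side1.png

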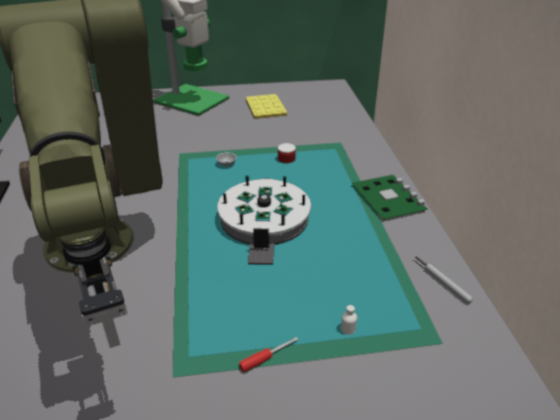

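Top: carousel centre ≈(243,228), lock tongue at the right ending ≈(316,238), housing at the left (192,221), posts around the rim, flux at (400,178), driver at (420,243), tin at (126,190), dish at (127,264). Next an enlarged crop for the posts.

```bash
cat > h.py <<'E'
import numpy as np,cv2,pickle
def ray(c,uv,z):
    "world point(s) of pixels uv at height z"
    p=cv2.undistortPoints(np.array(uv,float).reshape(-1,1,2),c["K"],np.array(c["dist"])).reshape(-1,2)
    R=cv2.Rodrigues(np.array(c["rvec"],float))[0];o=-R.T@np.ravel(c["tvec"])
    d=np.c_[p,np.ones(len(p))]@R
    return o+d*((z-o[2])/d[:,2])[:,None]
def proj(c,P):
    return cv2.projectPoints(np.array(P,float).reshape(-1,1,3),np.array(c["rvec"],float),np.array(c["tvec"],float),c["K"],np.array(c["dist"]))[0].reshape(-1,2)
E
python3 - <<'E'
from h import *
c=pickle.load(open("pics/top.pkl","rb"))
im=c["frame"][170:285,175:330,::-1]
cv2.imwrite("pics/topc.png",cv2.resize(im,None,fx=5,fy=5,interpolation=cv2.INTER_CUBIC))
print(ray(c,[(243,228)],.055),ray(c,[(316,238),(192,221),(400,185),(420,243),(126,190),(127,264)],.02))
E
```

```text
[[0.5132498 0.0479293 0.055    ]] [[ 0.48253799 -0.16713834  0.02      ]
 [ 0.54292673  0.20258177  0.02      ]
 [ 0.63860643 -0.43061175  0.02      ]
 [ 0.45969698 -0.47775918  0.02      ]
 [ 0.64282621  0.40292605  0.02      ]
 [ 0.41943866  0.39310653  0.02      ]]
```

View pics/topc.png

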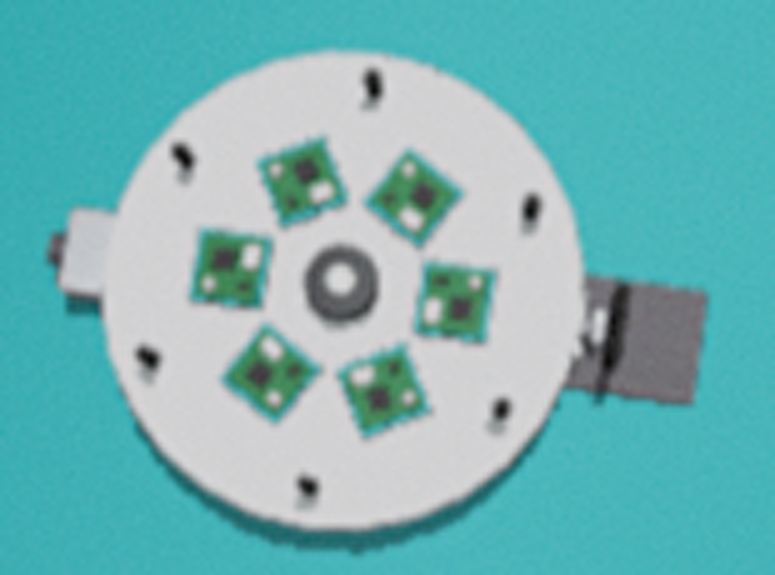

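Crop: posts at about (373,86), (183,160), (148,360), (307,488), (500,410), (531,211); rim 103–585 × 50–530; tongue end corners (707,292), (692,404); tab at ≈(612,340).

Run:
```python
from h import *
c=pickle.load(open("pics/top.pkl","rb"))
f=lambda L:[(175+u/5-.4,170+v/5-.4) for u,v in L]
P=ray(c,f([(373,86),(183,160),(148,360),(307,488),(500,410),(531,211)]),.0725)[:,:2]
print(P.round(4),P.mean(0))
C=P.mean(0);d=P-C
print(np.hypot(*d.T).round(4),np.degrees(np.arctan2(d[:,1],d[:,0])).round(1))
r=ray(c,f([(103,290),(585,290),(344,50),(344,530)]),.055);print(r.round(4),r.mean(0))
T=ray(c,f([(707,292),(692,404)]),.01)[:,:2];m=T.mean(0);print(T,m,[(np.linalg.norm(m-x),np.degrees(np.arctan2(*(x-m)[::-1]))) for x in (C,r.mean(0)[:2])])
print(ray(c,f([(612,340)]),.06), "tabtop", ray(c,f([(622,285),(602,395)]),.085))
R=cv2.Rodrigues(c["rvec"])[0];print("cam",-R.T@np.ravel(c["tvec"]))
from station import robot
s=robot.observe();print(cv2.Rodrigues(s["tool_rot"])[0].round(3),s["q"])
```

```text
[[ 0.6317  0.0271]
 [ 0.5903  0.138 ]
 [ 0.4744  0.1581]
 [ 0.3995  0.0681]
 [ 0.4408 -0.0422]
 [ 0.5554 -0.0631]] [0.51536486 0.04765853]
[0.1181 0.1174 0.1178 0.1177 0.1168 0.1177] [ -10.    50.3  110.3  170.  -129.7  -70.1]
[[ 0.5178  0.1869  0.055 ]
 [ 0.5109 -0.0937  0.055 ]
 [ 0.658   0.0449  0.055 ]
 [ 0.3759  0.0486  0.055 ]] [0.51567526 0.0466764  0.055     ]
[[ 0.51394154 -0.16937049]
 [ 0.44659387 -0.15763817]] [ 0.4802677  -0.16350433] [(np.float64(0.21405972194992073), np.float64(80.56319787513046)), (np.float64(0.2131422843303945), np.float64(80.43759894649239))]
[[ 0.48069647 -0.10815137  0.06      ]] tabtop [[ 0.50925017 -0.11347377  0.085     ]
 [ 0.4468306  -0.10001995  0.085     ]]
cam [ 0.33715477 -0.03433609  1.34765146]
[[-0.956 -0.     0.292]
 [-0.292  0.001 -0.956]
 [-0.    -1.    -0.001]] [-1.34060564e+00  3.00398602e-01  1.52148545e+00 -2.10731270e-05
  1.32066306e+00 -6.66183950e-02]
```

Posts lie at −10, 50, 110, 170, −130, −70° about C≈(0.5155, 0.0472), and the lock pushes in along 80.4°. I'll push the −10° post with the side of the shut fingers (−x of the tool), so roll by about −88° and move over.

Request:
carry_out --plan '[{"translation":[-50,0,-30],"roll":-8,"grip":0},{"translation":[-100,0,-60],"roll":-16,"grip":0},{"translation":[-150,0,-90],"roll":-24,"grip":0},{"translation":[-200,0,-119],"roll":-32,"grip":0},{"translation":[-250,0,-149],"roll":-40,"grip":0},{"translation":[-300,0,-179],"roll":-48,"grip":0},{"translation":[-350,0,-208],"roll":-56,"grip":0},{"translation":[-400,0,-238],"roll":-64,"grip":0},{"translation":[-450,0,-268],"roll":-72,"grip":0},{"translation":[-500,0,-297],"roll":-80,"grip":0},{"translation":[-550,0,-327],"roll":-88,"grip":0},{"translation":[-600,0,-357],"roll":-88,"grip":0}]' --grip_force 20

```text
t: 1.3
tcp_pos: [0.5652, -0.0799, 0.1803]
tool_rot: [-1.324, 1.01, -1.01]
force: [0.1, -0.7, -0.4]
width: 0.0021
```

```bash
cat > g.py <<'E'
from h import *
from station import robot
def rel(x,y,z):
    s=robot.observe();R=cv2.Rodrigues(s["tool_rot"])[0]
    print("t",s["t"],"tcp",s["tcp_pos"].round(4),"F",s["force"].round(2),"w",round(s["width"],4),"q",s["q"].round(2))
    print("yaw x",np.degrees(np.arctan2(R[1,0],R[0,0])).round(1),"shift mm",(R.T@(np.array([x,y,z])-s["tcp_pos"])*1e3).round(1))
E
python3 -c "
from g import *;rel(.640,-.002,.065)"
```

```text
t 1.3 tcp [ 0.5652 -0.0799  0.1803] F [ 0.1  -0.71 -0.42] w 0.0021 q [-0.2   0.35  1.46 -0.    1.34 -0.47]
yaw x -74.7 shift mm [-55.4 115.3  92.7]
```

Request:
carry_out --plan '[{"translation":[0,0,0],"roll":0,"grip":0},{"translation":[0,0,0],"roll":0,"grip":0}]'

```text
t: 1.5
tcp_pos: [0.5642, -0.0811, 0.1798]
tool_rot: [-1.323, 1.014, -1.012]
force: [-0.9, 0.1, -0.2]
width: 0.0006
```

```bash
python3 -c "
from g import *;rel(.640,-.002,.065)"
```

```text
t 1.5 tcp [ 0.5642 -0.0811  0.1798] F [-0.85  0.14 -0.2 ] w 0.0006 q [-0.21  0.35  1.46 -0.    1.33 -0.47]
yaw x -74.9 shift mm [-56.6 114.7  93.9]
```

Move over, then descend.

Request:
carry_out --plan '[{"translation":[-20,0,32],"roll":0,"grip":0},{"translation":[-40,0,64],"roll":0,"grip":0},{"translation":[-56,0,94],"roll":0,"grip":0},{"translation":[-56,0,94],"roll":0,"grip":0},{"translation":[-56,0,94],"roll":0,"grip":0},{"translation":[-56,30,94],"roll":0,"grip":0},{"translation":[-56,60,94],"roll":0,"grip":0},{"translation":[-56,85,94],"roll":0,"grip":0},{"translation":[-56,85,94],"roll":0,"grip":0}]'

```text
t: 2.4
tcp_pos: [0.6382, -0.005, 0.0926]
tool_rot: [-1.324, 1.02, -1.012]
force: [-0.6, 0.0, 0.6]
width: 0.0005
```

Run:
```python
from g import *
from station import read_camera
rel(.640,-.002,.065)
c=read_camera("side");p=proj(c,[.635,.01,.08])[0].astype(int);print(p)
x,y=p;im=c["frame"][max(0,y-90):y+70,max(0,x-100):x+100,::-1]
cv2.imwrite("pics/s2.png",cv2.resize(im,None,fx=3.5,fy=3.5,interpolation=cv2.INTER_CUBIC))
```

```text
t 2.4 tcp [ 0.6382 -0.005   0.0926] F [-0.58  0.04  0.58] w 0.0005 q [-0.07  0.58  1.34 -0.    1.23 -0.33]
yaw x -75.1 shift mm [-2.4 27.6  2.7]
[304 200]
```

View pics/s2.png

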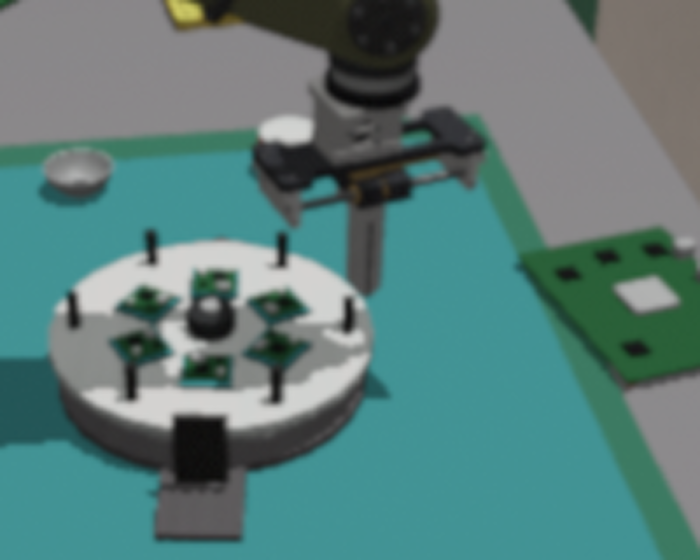

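Run:
```python
from g import *
from station import read_camera
c=read_camera("side");s=robot.observe()
C=np.array([.5155,.0472]);a=np.radians([-10,50,110,170,-130,-70])
P=[s["tcp_pos"]]+[[*(C+.118*np.array([np.cos(t),np.sin(t)])),z] for t in a for z in (.055,.09)]
x,y=304,200
print(((proj(c,P)-[x-100,y-90])*3.5).round(0))
R=cv2.Rodrigues(c["rvec"])[0];print(-R.T@np.ravel(c["tvec"]))
```

```text
[[361. 311.]
 [342. 332.]
 [344. 298.]
 [277. 266.]
 [277. 233.]
 [147. 263.]
 [146. 231.]
 [ 69. 326.]
 [ 66. 293.]
 [126. 399.]
 [124. 364.]
 [271. 402.]
 [271. 367.]]
[ 0.38367249 -1.21156202  0.93493048]
```

Run:
```python
from g import *
from station import read_camera
c=read_camera("wrist");s=robot.observe();print(s["tcp_pos"])
C=np.array([.5155,.0472])
P=[s["tcp_pos"]]+[[*(C+.118*np.array([np.cos(t),np.sin(t)])),z] for t in [np.radians(-10)] for z in (.055,.09)]
print(proj(c,P).round(0))
cv2.imwrite("pics/w1.png",c["frame"][:,:,::-1])
c=read_camera("side");x,y=304,200
cv2.imwrite("pics/s3.png",cv2.resize(c["frame"][y-50:y+30,x-50:x+50,::-1],None,fx=7,fy=7,interpolation=cv2.INTER_CUBIC))
```

```text
[ 0.640937   -0.00430015  0.09747715]
[[273. 244.]
 [272. 180.]
 [272. 190.]]
```

View pics/w1.png

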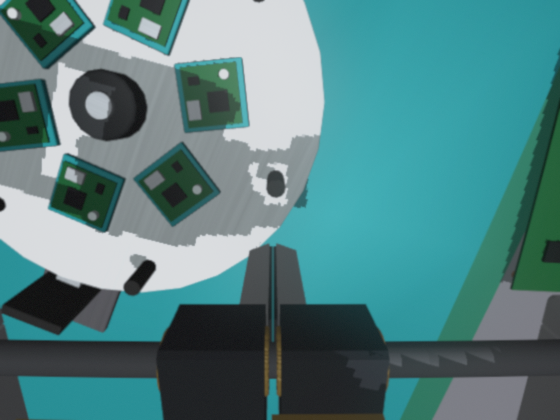

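View pics/s3.png

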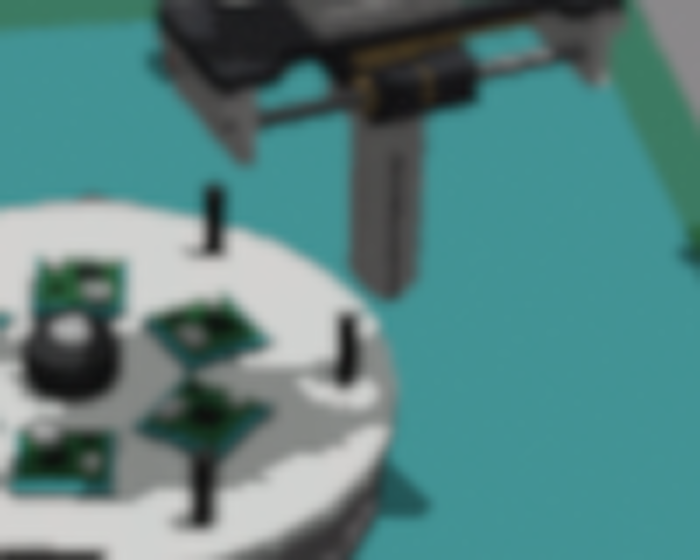

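Wrist view: finger tips at (273,246), post at (275,183), in line ahead of the fingers as computed. The side view puts the tip ≈5 px higher than the calibration says (385,297 in the crop). That could mean up to 15 mm in height, so I descend carefully.

Request:
carry_out --plan '[{"translation":[0,8,0],"roll":0,"grip":0},{"translation":[0,16,0],"roll":0,"grip":0},{"translation":[0,22,0],"roll":0,"grip":0},{"translation":[0,27,0],"roll":0,"grip":0},{"translation":[-4,29,0],"roll":0,"grip":0},{"translation":[-8,29,0],"roll":0,"grip":0},{"translation":[-12,29,0],"roll":0,"grip":0},{"translation":[-12,29,0],"roll":0,"grip":0},{"translation":[-12,29,0],"roll":0,"grip":0}]'

```text
t: 3.5
tcp_pos: [0.6376, 0.0084, 0.0668]
tool_rot: [-1.322, 1.013, -1.014]
force: [0.5, 0.3, 0.0]
width: 0.0004
```

```bash
cat >> g.py <<'E'
from station import read_camera
def look(name=None):
    "carousel angle from the top camera (polar phase of the 6-fold post/nest pattern vs. start) and mean force"
    C=np.array([.5155,.0472]);r=np.linspace(.05,.128,60);a=np.radians(np.arange(0,360,.25))
    X=np.array([[*(C+q*np.array([np.cos(t),np.sin(t)])),.065] for t in a for q in r])
    def pol(c):
        uv=proj(c,X).astype(np.float32).reshape(len(a),len(r),2)
        return cv2.remap(cv2.GaussianBlur(c["frame"],(0,0),.7),uv[...,0],uv[...,1],cv2.INTER_LINEAR).astype(float).sum(2)
    c=read_camera("top");A=pol(pickle.load(open("pics/top.pkl","rb")));B=pol(c)
    hs=[robot.observe()["force"]]
    for _ in range(3): read_camera("top");hs.append(robot.observe()["force"])
    best=sorted((np.median(np.abs(np.roll(A,k,0)-B)),k*.25) for k in range(-40,260))[:1]
    s=robot.observe();R=cv2.Rodrigues(s["tool_rot"])[0]
    print("t",s["t"],"angle deg",best,"tcp",s["tcp_pos"].round(4),"F tool",(R.T@np.mean(hs,0)).round(2),"last",(R.T@hs[-1]).round(2))
E
python3 - <<'E'
from g import *
look()
c=read_camera("side");x,y=304,200
cv2.imwrite("pics/s4.png",cv2.resize(c["frame"][y-40:y+40,x-50:x+50,::-1],None,fx=7,fy=7,interpolation=cv2.INTER_CUBIC))
E
```

```text
t 3.7 angle deg [(np.float64(243.0), -2.0)] tcp [0.6375 0.0081 0.0666] F tool [0.29 0.33 0.02] last [ 0.24  0.22 -0.41]
```

View pics/s4.png

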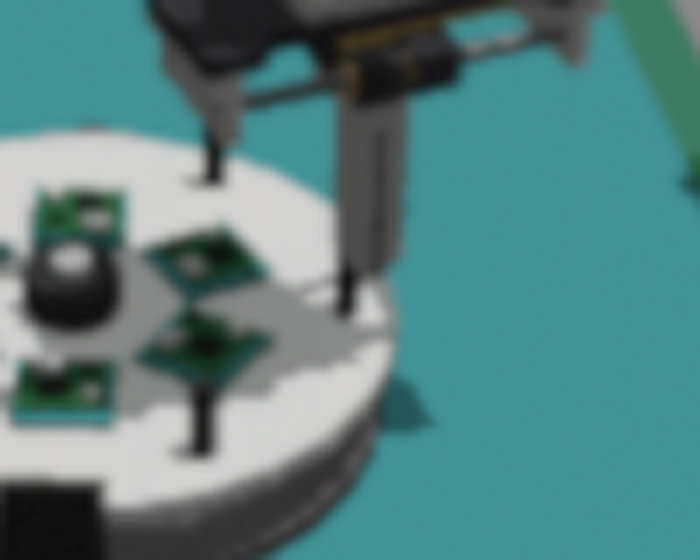

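Run:
```python
from g import *
c=read_camera("side");s=robot.observe();t=s["tcp_pos"];print(t)
for dz in (0,.01,.02,.03): print(dz,proj(c,t+[0,0,dz]).round(1))
for dy in (.01,.02,.03): print(dy,proj(c,t+[0,dy,0]).round(1))
R=cv2.Rodrigues(s["tool_rot"])[0]
# finger bottom face corners (16 x 25)
print(proj(c,[t+R@np.array([a,0,b]) for a in(-.008,.008) for b in (-.0125,.0125)]).round(1))
# precise: enlarge region, print row profile along finger axis column
f=c["frame"].astype(int)
for col in (303,305,307,309): print(col,[tuple(f[r,col]) for r in range(192,212,1)])
```

```text
[0.6374845  0.00808614 0.06658701]
0 [[305.  204.9]]
0.01 [[305.1 202.2]]
0.02 [[305.2 199.4]]
0.03 [[305.3 196.6]]
0.01 [[304.4 203. ]]
0.02 [[303.8 201.1]]
0.03 [[303.2 199.3]]
[[300.  204.4]
 [307.6 202.6]
 [302.3 207.3]
 [309.9 205.4]]
303 [(np.int64(80), np.int64(79), np.int64(78)), (np.int64(79), np.int64(78), np.int64(77)), (np.int64(80), np.int64(79), np.int64(78)), (np.int64(79), np.int64(78), np.int64(77)), (np.int64(74), np.int64(73), np.int64(72)), (np.int64(63), np.int64(62), np.int64(62)), (np.int64(45), np.int64(45), np.int64(44)), (np.int64(28), np.int64(29), np.int64(28)), (np.int64(24), np.int64(24), np.int64(22)), (np.int64(30), np.int64(30), np.int64(29)), (np.int64(34), np.int64(34), np.int64(33)), (np.int64(34), np.int64(34), np.int64(33)), (np.int64(55), np.int64(56), np.int64(54)), (np.int64(97), np.int64(99), np.int64(97)), (np.int64(125), np.int64(127), np.int64(125)), (np.int64(134), np.int64(137), np.int64(134)), (np.int64(135), np.int64(138), np.int64(136)), (np.int64(138), np.int64(140), np.int64(138)), (np.int64(142), np.int64(144), np.int64(142)), (np.
[... 2108 characters left out ...]
 (np.int64(72), np.int64(92), np.int64(92)), (np.int64(73), np.int64(113), np.int64(114)), (np.int64(89), np.int64(129), np.int64(129)), (np.int64(108), np.int64(138), np.int64(138)), (np.int64(117), np.int64(141), np.int64(139)), (np.int64(122), np.int64(141), np.int64(140)), (np.int64(131), np.int64(144), np.int64(142)), (np.int64(145), np.int64(152), np.int64(150)), (np.int64(147), np.int64(152), np.int64(150)), (np.int64(137), np.int64(143), np.int64(141)), (np.int64(128), np.int64(136), np.int64(134)), (np.int64(139), np.int64(147), np.int64(145)), (np.int64(166), np.int64(171), np.int64(170)), (np.int64(164), np.int64(171), np.int64(169)), (np.int64(155), np.int64(165), np.int64(163))]
```

Side view: the finger is in front of the post and hides its top. Its visible tip sits ≈20 mm above the reported TCP, so I lower 6 mm more for overlap and start the push.

Request:
carry_out --plan '[{"translation":[0,3,0],"roll":0,"grip":0},{"translation":[0,6,0],"roll":0,"grip":0},{"translation":[-3,6,0],"roll":0,"grip":0},{"translation":[-6,6,0],"roll":0,"grip":0},{"translation":[-8,6,1],"roll":0,"grip":0},{"translation":[-10,6,2],"roll":0,"grip":0},{"translation":[-12,6,3],"roll":0,"grip":0},{"translation":[-14,6,3.5],"roll":0,"grip":0},{"translation":[-16,6,4],"roll":0,"grip":0},{"translation":[-16,6,4],"roll":0,"grip":0}]'

```text
t: 4.8
tcp_pos: [0.6373, 0.0251, 0.0607]
tool_rot: [-1.321, 1.014, -1.014]
force: [0.4, -0.6, -0.6]
width: 0.0002
```

Run:
```python
from g import *
look()
c=read_camera("wrist");cv2.imwrite("pics/w2.png",c["frame"][100:320,130:430,::-1])
```

```text
t 5.0 angle deg [(np.float64(238.0), 64.5)] tcp [0.6371 0.0248 0.0606] F tool [0.2  0.48 0.2 ] last [-0.03  0.59  0.47]
```

View pics/w2.png

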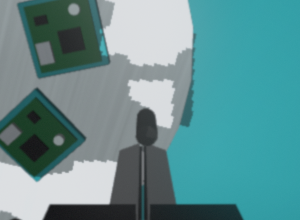

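Request:
carry_out --plan '[{"translation":[-2,0,0.8],"roll":0,"grip":0},{"translation":[-4,0,1.5],"roll":0,"grip":0},{"translation":[-6,0,2.1],"roll":0,"grip":0},{"translation":[-8,0,2.7],"roll":0,"grip":0},{"translation":[-10,0,3.2],"roll":0,"grip":0},{"translation":[-12,0,3.8],"roll":0,"grip":0},{"translation":[-14,0,4.2],"roll":0,"grip":0},{"translation":[-16,0,4.6],"roll":0,"grip":0},{"translation":[-18,0,5],"roll":0,"grip":0},{"translation":[-18,0,5],"roll":0,"grip":0}]'

```text
t: 6.05
tcp_pos: [0.6374, 0.0438, 0.0606]
tool_rot: [-1.322, 1.014, -1.014]
force: [0.9, 0.1, 0.2]
width: 0.0003
```

```bash
cat >> g.py <<'E'
def gap(thr=75):
    "post blob next to the finger in the wrist view, force averaged in tool axes"
    F=[]
    for _ in range(4):
        c=read_camera("wrist");F.append(robot.observe()["force"])
    s=robot.observe();R=cv2.Rodrigues(s["tool_rot"])[0]
    g=c["frame"].max(2)[120:244,225:330];n,l,st,ce=cv2.connectedComponentsWithStats((g<thr).astype(np.uint8))
    B=[(tuple(int(v) for v in st[i][:5]+[225,120,0,0,0])) for i in range(1,n) if st[i][4]>40]
    p=s["tcp_pos"]-R[:,0]*.014-np.array([.5155,.0472,0])
    print("t",round(s["t"],2),"tcp",s["tcp_pos"].round(4),"phi if touching",round(np.degrees(np.arctan2(p[1],p[0]))+10,1),"blobs",B,"F tool",(R.T@np.mean(F,0)).round(2))
E
python3 -c "
from g import *;gap()
c=read_camera('wrist');print(c['frame'].max(2)[180:250:4,268:284:3])"
```

```text
t 6.25 tcp [0.6372 0.0435 0.0605] phi if touching 14.8 blobs [(266, 210, 20, 34, 583)] F tool [ 0.36 -0.2   0.05]
[[203 172 164 222 204 172]
 [226 225 226 225 226 226]
 [226 226 226 226 225 225]
 [225 225 226 225 225 225]
 [226 225 226 226 226 225]
 [225 226 225 226 225 225]
 [155 181 214 225 225 226]
 [150 135 112 163 216 226]
 [ 86  60  61  61  63 167]
 [ 58  58  59  60  61  74]
 [ 57  58  59  59  60  65]
 [ 57  58  57  59  59  60]
 [ 56  60  61  68  68  64]
 [ 60  58  58  67  67  69]
 [ 57  57  59  67  67  66]
 [ 59  56  57  57  58  62]
 [ 94  90  57  59  68 129]
 [ 82  66  62  82  85  86]]
```

Request:
carry_out --plan '[{"translation":[-2,0,0.3],"roll":0,"grip":0},{"translation":[-3.5,0,0.6],"roll":0,"grip":0},{"translation":[-5,0,0.8],"roll":0,"grip":0},{"translation":[-6,0,1],"roll":0,"grip":0},{"translation":[-6,0,1],"roll":0,"grip":0}]'

```text
t: 6.8
tcp_pos: [0.6367, 0.0496, 0.0605]
tool_rot: [-1.322, 1.014, -1.014]
force: [1.1, -0.2, -0.4]
width: 0.0008
```

```bash
python3 -c "
from g import *;gap()"
```

```text
t 7.0 tcp [0.6367 0.0495 0.0606] phi if touching 17.7 blobs [(265, 210, 21, 34, 581)] F tool [ 0.07 -0.18  0.12]
```

Still touching (blob top row 210). Next step.

Request:
carry_out --plan '[{"translation":[-2,0,0.3],"roll":0,"grip":0},{"translation":[-3.5,0,0.5],"roll":0,"grip":0},{"translation":[-5,0,0.7],"roll":0,"grip":0},{"translation":[-6,0,0.8],"roll":0,"grip":0},{"translation":[-6,0,0.8],"roll":0,"grip":0}]'

```text
t: 7.5
tcp_pos: [0.6359, 0.0557, 0.0606]
tool_rot: [-1.322, 1.014, -1.014]
force: [0.5, 0.3, -0.5]
width: 0.0005
```

```bash
python3 -c "
from g import *;gap()"
```

```text
t 7.7 tcp [0.6359 0.0555 0.0605] phi if touching 20.6 blobs [(265, 210, 20, 34, 586)] F tool [-0.36  0.21  0.02]
```

Request:
carry_out --plan '[{"translation":[-2,0,0.1],"roll":0,"grip":0},{"translation":[-3.5,0,0.2],"roll":0,"grip":0},{"translation":[-5,0,0.3],"roll":0,"grip":0},{"translation":[-6,0,0.3],"roll":0,"grip":0},{"translation":[-6,0,0.3],"roll":0,"grip":0}]'

```text
t: 8.2
tcp_pos: [0.6347, 0.0615, 0.0606]
tool_rot: [-1.322, 1.014, -1.014]
force: [1.0, -1.4, 0.1]
width: 0.0003
```

```bash
python3 -c "
from g import *;gap()"
```

```text
t 8.4 tcp [0.6346 0.0614 0.0605] phi if touching 23.5 blobs [(265, 210, 20, 34, 578)] F tool [0.77 0.4  0.54]
```

Request:
carry_out --plan '[{"translation":[-2,0,0],"roll":0,"grip":0},{"translation":[-3.5,0,0],"roll":0,"grip":0},{"translation":[-5,0,0],"roll":0,"grip":0},{"translation":[-5,0,0],"roll":0,"grip":0}]'

```text
t: 8.8
tcp_pos: [0.6334, 0.0664, 0.0606]
tool_rot: [-1.322, 1.014, -1.014]
force: [0.8, -0.7, 0.6]
width: 0.0002
```

```bash
python3 -c "
from g import *;gap()"
```

```text
t 9.0 tcp [0.6333 0.0662 0.0605] phi if touching 25.9 blobs [(265, 210, 20, 34, 584)] F tool [ 0.17 -0.51  0.31]
```

Request:
carry_out --plan '[{"translation":[-2,0,0],"roll":0,"grip":0},{"translation":[-3.5,0,-0.1],"roll":0,"grip":0},{"translation":[-5,0,-0.2],"roll":0,"grip":0},{"translation":[-5,0,-0.2],"roll":0,"grip":0}]'

```text
t: 9.4
tcp_pos: [0.6319, 0.0712, 0.0606]
tool_rot: [-1.322, 1.014, -1.014]
force: [0.2, -1.3, -0.2]
width: 0.0001
```

```bash
python3 -c "
from g import *;gap()"
```

```text
t 9.6 tcp [0.6319 0.071  0.0605] phi if touching 28.3 blobs [(265, 210, 20, 34, 579)] F tool [ 0.11 -0.08  0.4 ]
```

Request:
carry_out --plan '[{"translation":[-2,0,-0.1],"roll":0,"grip":0},{"translation":[-3.5,0,-0.2],"roll":0,"grip":0},{"translation":[-5,0,-0.4],"roll":0,"grip":0},{"translation":[-5,0,-0.4],"roll":0,"grip":0}]'

```text
t: 10.0
tcp_pos: [0.6302, 0.0759, 0.0606]
tool_rot: [-1.322, 1.014, -1.014]
force: [-0.3, -0.9, -0.6]
width: 0.0002
```

```bash
python3 -c "
from g import *;gap()"
```

```text
t 10.2 tcp [0.6302 0.0757 0.0605] phi if touching 30.7 blobs [(265, 210, 20, 34, 582)] F tool [-0.16 -0.26  0.1 ]
```

Request:
carry_out --plan '[{"translation":[-2,0,-0.2],"roll":0,"grip":0},{"translation":[-3.5,0,-0.4],"roll":0,"grip":0},{"translation":[-5,0,-0.6],"roll":0,"grip":0},{"translation":[-5,0,-0.6],"roll":0,"grip":0}]'

```text
t: 10.6
tcp_pos: [0.6283, 0.0806, 0.0605]
tool_rot: [-1.322, 1.014, -1.014]
force: [1.1, -0.4, -0.9]
width: 0.0002
```

```bash
python3 -c "
from g import *;gap()"
```

```text
t 10.8 tcp [0.6283 0.0804 0.0605] phi if touching 33.2 blobs [(265, 210, 20, 34, 581)] F tool [-0.28  0.03  0.28]
```

Request:
carry_out --plan '[{"translation":[-2,0,-0.3],"roll":0,"grip":0},{"translation":[-3.5,0,-0.6],"roll":0,"grip":0},{"translation":[-5,0,-0.9],"roll":0,"grip":0},{"translation":[-5,0,-0.9],"roll":0,"grip":0}]'

```text
t: 11.2
tcp_pos: [0.6261, 0.0852, 0.0606]
tool_rot: [-1.322, 1.014, -1.014]
force: [1.1, 0.0, -0.5]
width: 0.0005
```

```bash
python3 -c "
from g import *;gap()"
```

```text
t 11.4 tcp [0.6261 0.085  0.0605] phi if touching 35.6 blobs [(265, 209, 20, 35, 582)] F tool [0.39 0.23 0.2 ]
```

Request:
carry_out --plan '[{"translation":[-2,0,-0.4],"roll":0,"grip":0},{"translation":[-3.5,0,-0.8],"roll":0,"grip":0},{"translation":[-5,0,-1.1],"roll":0,"grip":0},{"translation":[-5,0,-1.1],"roll":0,"grip":0}]'

```text
t: 11.8
tcp_pos: [0.6236, 0.0898, 0.0605]
tool_rot: [-1.322, 1.014, -1.014]
force: [0.3, 0.2, 0.2]
width: 0.0007
```

```bash
python3 -c "
from g import *;gap()"
```

```text
t 12.0 tcp [0.6238 0.0895 0.0605] phi if touching 38.1 blobs [(265, 209, 20, 35, 586)] F tool [ 0.17 -0.03  0.21]
```

Request:
carry_out --plan '[{"translation":[-2,0,-0.5],"roll":0,"grip":0},{"translation":[-3.5,0,-0.9],"roll":0,"grip":0},{"translation":[-5,0,-1.4],"roll":0,"grip":0},{"translation":[-5,0,-1.4],"roll":0,"grip":0}]'

```text
t: 12.4
tcp_pos: [0.6211, 0.0942, 0.0606]
tool_rot: [-1.322, 1.014, -1.014]
force: [1.2, -0.8, -0.6]
width: 0.0005
```

```bash
python3 -c "
from g import *;gap()"
```

```text
t 12.6 tcp [0.6211 0.094  0.0605] phi if touching 40.6 blobs [(265, 210, 20, 34, 584)] F tool [ 0.01  0.22 -0.08]
```

Request:
carry_out --plan '[{"translation":[-2,0,-0.6],"roll":0,"grip":0},{"translation":[-3.5,0,-1.1],"roll":0,"grip":0},{"translation":[-5,0,-1.6],"roll":0,"grip":0},{"translation":[-5,0,-1.6],"roll":0,"grip":0}]'

```text
t: 13.0
tcp_pos: [0.6181, 0.0987, 0.0605]
tool_rot: [-1.322, 1.014, -1.014]
force: [0.4, -0.8, 0.2]
width: 0.0007
```

```bash
python3 -c "
from g import *;gap()
c=read_camera('wrist');cv2.imwrite('pics/w3.png',c['frame'][:,:,::-1])"
```

```text
t 13.2 tcp [0.6183 0.0983 0.0606] phi if touching 43.1 blobs [(260, 200, 20, 34, 563)] F tool [0.24 0.04 0.05]
```

View pics/w3.png

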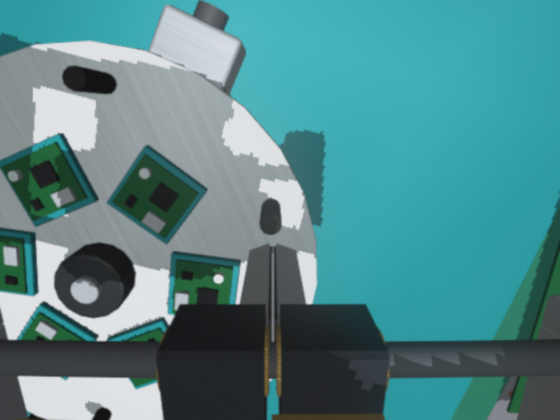

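Clicked: the post blob jumped ahead from row 210 to 200, leaving a gap at the finger tip (post at (270,216) in the picture). I retreat, rise and check that it stays.

Request:
carry_out --plan '[{"translation":[5,0,1],"roll":0,"grip":0},{"translation":[12,0,2],"roll":0,"grip":0},{"translation":[18,0,4],"roll":0,"grip":0},{"translation":[18,-25,4],"roll":0,"grip":0},{"translation":[18,-60,4],"roll":0,"grip":0},{"translation":[18,-90,4],"roll":0,"grip":0},{"translation":[18,-90,4],"roll":8,"grip":0},{"translation":[18,-90,4],"roll":16,"grip":0},{"translation":[18,-90,4],"roll":24.5,"grip":0},{"translation":[18,-90,4],"roll":24.5,"grip":0},{"translation":[18,-90,4],"roll":24.5,"grip":0}]'

```text
t: 14.35
tcp_pos: [0.627, 0.0816, 0.1505]
tool_rot: [-1.128, 1.327, -1.327]
force: [0.4, -0.4, -0.1]
width: 0.0006
```

```bash
python3 -c "
from g import *;rel(.4843,-.1372,.15)"
```

```text
t 14.35 tcp [0.627  0.0816 0.1505] F [ 0.41 -0.36 -0.11] w 0.0006 q [0.07 0.51 1.3  0.   1.33 0.23]
yaw x -99.3 shift mm [ 238.9    0.5 -105.7]
```

Request:
carry_out --plan '[{"translation":[40,0,-18],"roll":0,"grip":0},{"translation":[80,0,-35],"roll":0,"grip":0},{"translation":[120,0,-53],"roll":0,"grip":0},{"translation":[160,0,-70],"roll":0,"grip":0},{"translation":[200,0,-88],"roll":0,"grip":0},{"translation":[239,0,-106],"roll":0,"grip":0},{"translation":[239,0,-106],"roll":0,"grip":0},{"translation":[239,0,-106],"roll":0,"grip":0},{"translation":[239,25,-106],"roll":0,"grip":0},{"translation":[239,45,-106],"roll":0,"grip":0},{"translation":[239,45,-106],"roll":0,"grip":0}]'

```text
t: 15.45
tcp_pos: [0.4823, -0.1349, 0.1033]
tool_rot: [-1.13, 1.332, -1.325]
force: [-0.3, 0.1, 1.1]
width: 0.0002
```

Run:
```python
from g import *
rel(.4843,-.1372,.035)
c=read_camera("wrist");cv2.imwrite("pics/w4.png",c["frame"][:,:,::-1])
T=np.array([.5155,.0472])-.165*np.array([.1668,.986])
print(proj(c,[[*T,.085],[*T,.06],[*(T+.022*np.array([.986,-.1668])),.085],[*(T-.022*np.array([.986,-.1668])),.085]]).round(0))
```

```text
t 15.45 tcp [ 0.4823 -0.1349  0.1033] F [-0.27  0.09  1.08] w 0.0002 q [-0.35  0.27  1.74  0.    1.13 -0.18]
yaw x -99.3 shift mm [ 2.  68.3  2.6]
[[277. 205.]
 [276. 196.]
 [310. 205.]
 [243. 205.]]
```

View pics/w4.png

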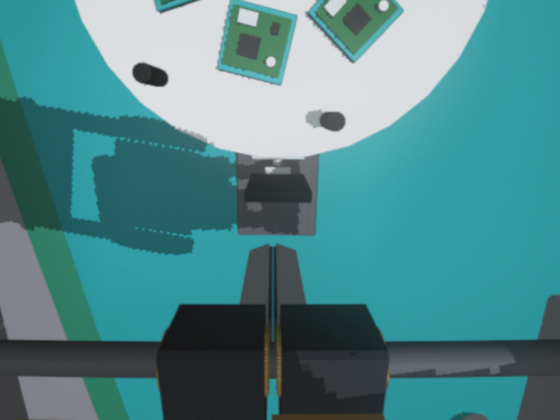

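Wrist view: tab's outer top edge at row ≈202, columns 244–312 (predicted 205, 243–310); the fingers at column 273 are in line and clear. Descend and approach to about 4 mm off the tab.

Request:
carry_out --plan '[{"translation":[2,20,2],"roll":0,"grip":0},{"translation":[2,40,2],"roll":0,"grip":0},{"translation":[2,57,2],"roll":0,"grip":0},{"translation":[2,67,2],"roll":0,"grip":0},{"translation":[2,67,2],"roll":0,"grip":0},{"translation":[-3,67,2],"roll":0,"grip":0},{"translation":[-8,67,2],"roll":0,"grip":0},{"translation":[-8,67,2],"roll":0,"grip":0},{"translation":[-8,67,2],"roll":0,"grip":0}]'

```text
t: 16.4
tcp_pos: [0.4865, -0.1286, 0.039]
tool_rot: [-1.126, 1.329, -1.33]
force: [0.3, -0.5, -0.0]
width: 0.0003
```

```bash
cat >> g.py <<'E'
def lockf(n=6):
    F=[]
    for _ in range(n): read_camera("wrist");F.append(robot.observe()["force"])
    s=robot.observe();R=cv2.Rodrigues(s["tool_rot"])[0]
    d=(s["tcp_pos"][:2]-[.5155,.0472])@np.array([-.1668,-.986])
    print("t",round(s["t"],2),"tcp",s["tcp_pos"].round(4),"finger face r mm",round(d*1e3-8,1),"F tool",(R.T@np.mean(F,0)).round(2))
E
python3 -c "
from g import *;lockf()"
```

```text
t 16.7 tcp [ 0.4862 -0.1288  0.0386] finger face r mm 170.4 F tool [-0.18 -0.06 -0.28]
```

Request:
carry_out --plan '[{"translation":[-2,0,0],"roll":0,"grip":0},{"translation":[-4,0,0],"roll":0,"grip":0},{"translation":[-5,0,0],"roll":0,"grip":0},{"translation":[-6,0,0],"roll":0,"grip":0},{"translation":[-7,0,0],"roll":0,"grip":0},{"translation":[-8,0,0],"roll":0,"grip":0},{"translation":[-9,0,0],"roll":0,"grip":0},{"translation":[-10,0,0],"roll":0,"grip":0},{"translation":[-10,0,0],"roll":0,"grip":0}]'

```text
t: 17.6
tcp_pos: [0.4879, -0.1188, 0.0386]
tool_rot: [-1.126, 1.33, -1.33]
force: [-0.8, -2.7, 0.8]
width: 0.0006
```

```bash
python3 -c "
from g import *;lockf()"
```

```text
t 17.9 tcp [ 0.4879 -0.1189  0.0385] finger face r mm 160.3 F tool [ 2.55 -0.5   0.21]
```

Request:
carry_out --plan '[{"translation":[-1,0,0],"roll":0,"grip":0},{"translation":[-2,0,0],"roll":0,"grip":0},{"translation":[-3,0,0],"roll":0,"grip":0},{"translation":[-4,0,0],"roll":0,"grip":0},{"translation":[-5,0,0],"roll":0,"grip":0},{"translation":[-5,0,0],"roll":0,"grip":0}]'

```text
t: 18.5
tcp_pos: [0.4887, -0.1138, 0.0386]
tool_rot: [-1.126, 1.33, -1.33]
force: [-0.1, -3.7, 1.0]
width: 0.0
```

```bash
python3 -c "
from g import *;lockf()"
```

```text
t 18.8 tcp [ 0.4887 -0.1139  0.0386] finger face r mm 155.3 F tool [ 2.76 -0.49  0.53]
```

Request:
carry_out --plan '[{"translation":[-1,0,0],"roll":0,"grip":0},{"translation":[-2,0,0],"roll":0,"grip":0},{"translation":[-3,0,0],"roll":0,"grip":0},{"translation":[-4,0,0],"roll":0,"grip":0},{"translation":[-4,0,0],"roll":0,"grip":0}]'

```text
t: 19.3
tcp_pos: [0.4894, -0.1101, 0.0386]
tool_rot: [-1.127, 1.33, -1.33]
force: [-1.1, -5.6, 0.2]
width: 0.0003
```

```bash
python3 -c "
from g import *;lockf()"
```

```text
t 19.6 tcp [ 0.4894 -0.1102  0.0386] finger face r mm 151.5 F tool [ 5.76 -1.    0.48]
```

Request:
carry_out --plan '[{"translation":[-0.5,0,0],"roll":0,"grip":0},{"translation":[-1,0,0],"roll":0,"grip":0},{"translation":[-1.5,0,0],"roll":0,"grip":0},{"translation":[-1.5,0,0],"roll":0,"grip":0}]'

```text
t: 20.0
tcp_pos: [0.4896, -0.109, 0.0386]
tool_rot: [-1.127, 1.33, -1.331]
force: [-1.3, -8.1, 1.1]
width: 0.0003
```

```bash
python3 -c "
from g import *;lockf()"
```

```text
t 20.3 tcp [ 0.4896 -0.109   0.0386] finger face r mm 150.3 F tool [ 8.39 -1.04  0.49]
```

Force rose 2.6 N over 1.2 mm, which is the tab's spring rate: the bolt is home. Back off and rise.

Request:
carry_out --plan '[{"translation":[3,0,0],"roll":0,"grip":0},{"translation":[8,0,0],"roll":0,"grip":0},{"translation":[18,0,0],"roll":0,"grip":0},{"translation":[28,0,0],"roll":0,"grip":0},{"translation":[28,-20,0],"roll":0,"grip":0},{"translation":[28,-45,0],"roll":0,"grip":0},{"translation":[28,-65,0],"roll":0,"grip":0},{"translation":[28,-65,0],"roll":0,"grip":0},{"translation":[28,-65,0],"roll":0,"grip":0}]'

```text
t: 21.2
tcp_pos: [0.4848, -0.1364, 0.1031]
tool_rot: [-1.126, 1.331, -1.33]
force: [0.1, 0.2, 0.2]
width: 0.0006
```

Run:
```python
from g import *
lockf(2)
c=read_camera("wrist");cv2.imwrite("pics/w5.png",c["frame"][:,:,::-1])
u=np.array([.1668,.986]);v=np.array([.986,-.1668]);C=np.array([.5155,.0472])
for r in (.165,.159,.154): print(r,proj(c,[[*(C-r*u),.085]]).round(1))
```

```text
t 21.3 tcp [ 0.4844 -0.1361  0.1024] finger face r mm 178.0 F tool [ 0.6   0.84 -0.09]
0.165 [[273.1 203.9]]
0.159 [[273.1 195. ]]
0.154 [[273.1 187.4]]
```

View pics/w5.png

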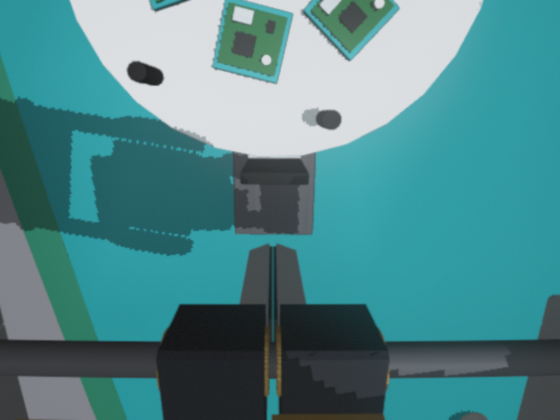

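The tab's outer edge is now at row ≈184 (202 before), matching about 11 mm of travel. The carousel is unchanged and the fingers are clear, so I hand in.

```bash
python3 -c "
from station import robot
robot.close_job()"
```

```text
the job is handed in; nothing more can be done
```

The carousel is in the next station with the lock bolt home, and the job is handed in at about 21 s of the 72 s allowed. No verdict is reported, so this rests on my own checks.

- **Carousel:** I pushed it by one post with the side of the shut fingers. At about 43° of finger travel the post jumped 5–6 mm ahead of the finger, so I put the station at roughly 0.8 rad. Force on the fingers stayed below about 1 N on average.
- **Lock bolt:** it slid at about 3 N, passed the 6 mm point where it would have stopped outside a station, and then met a firm stop. The force there rose from 5.8 to 8.4 N over 1.2 mm, matching the tab's spring rate. The last wrist picture shows the tab about 11 mm further in, the carousel unmoved, and the fingers clear of everything.

**Checks that failed or disagreed:**
- The side camera showed the fingertip about 20 mm higher than the reported TCP. I set working heights that suited either reading.
- My carousel-angle estimate from the top camera was spoiled by the arm and its shadow. I dropped it and used the post-to-finger gap in the wrist camera instead.
- I did not look at the bystander objects again at the end. The arm's path kept clear of them and no unexpected force showed up.

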